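# Seat a fired tile on the flatness gauge and hold it for the reading

## Task

Pick up the oblong fired tile from the wooden ware board and lay it lengthwise and centred on the tile flatness gauge, then press it down against the gauge's sprung plunger until it sits flat and firm on all three studs. Bisque is brittle, so press gently. Finish while still holding the tile pressed down with the fingers, so that the dial can be read, and leave everything else on the bench where it is.

Things in the scene. Friction and masses are not known exactly. Their poses are not given: they have to be found in the camera images.
- tile_center (a point): Centre (half-way up) of the oblong, pale buff unglazed tile, 60 x 120 x 14 mm, 0.15 to 0.24 kg, lying flat on the ware board. Its x axis is along the 60 mm width, its y axis along the 120 mm length, z up. Both faces and both ends are alike. The other piece on the board is a round coaster.
- ware_board: Plywood board 300 (its x) x 200 (its y) x 12 mm lying on the bench, does not move; origin at the centre of its underside. The tile lies towards its near end, the coaster towards its far end.
- gauge: Tile flatness gauge, bolted to the bench: a grey base 110 (its x) x 176 (its y) mm, four pillars and an aluminium top plate 96 x 164 mm whose upper face is 121 mm above the bench. A round dial indicator hangs under the plate with its face towards the gauge's +x. Three round-topped steel studs and the dial's sprung plunger stick up through the plate. Origin at the centre of the underside, on the plunger's axis, z up.
- gauge_seat (a point): The point on the gauge's vertical centre line (the plunger's axis) at the height of the stud tops, 135 mm above the bench; the axes are the gauge's. Seated, the tile has its underside at this height, its centre 7 mm above this point, and its 120 mm length along this point's y axis (either way round).
- stud_a: Fixed steel stud, 10 mm across, round top 14 mm above the plate; it stands at x -18, y -48 mm from the gauge's centre line. Origin at its foot on the plate.
- stud_b: The same, at x +18, y -48 mm.
- stud_c: The same, at x 0, y +48 mm.
- plunger (a joint): Travel of the dial's plunger (8 mm ball tip, on the gauge's centre line), 0 when free, growing downwards, in m. Free, its tip stands 5 mm above the stud tops, so it reads 0.005 when a flat tile rests on the three studs; its own travel ends only at 0.010. Its spring pushes up with about 4 N free and 6 N at the studs, more than the tile weighs, so a tile that is let go is lifted off the studs. The dial's needle turns with it.
- coaster: Bystander: round unglazed coaster 84 mm across, 9 mm thick, on the ware board; origin at the centre of its underside.
- tub: Bystander: round pale plastic tub with a lid, 96 mm across, 55 mm high, on the bench; origin at the centre of its underside.
- slip_jar: Bystander: grey-brown jar 70 mm across, 92 mm high, with a brush leaning out of it up to 210 mm high; origin at the centre of its underside.
There are look-alikes about, which are no part of the job. What is shaped like the part that bears tile_center but blue, purple or turquoise is not meant.

How it is judged:
On the way:
1. the tile is picked up off the ware board in the fingers (z of tile_center in the frame of ware_board above 0.05 m and contact force between tile and the fingers above 1 N), for 0.2 s.
At the end, for the whole second after the job is handed in: The tile lies flat (0.03 rad) on the gauge, centre within 10 mm of the plunger axis, length within 0.12 rad of the gauge's, at rest, bearing on each of the three studs (over 0.4 N each), the plunger pressed in 4 to 6.5 mm, and the fingers still hold it down (over 1 N) (contact force between tile and stud_a above 0.4 N and contact force between tile and stud_b above 0.4 N and contact force between tile and stud_c above 0.4 N and value of joint plunger between 0.004 and 0.0065 m and horizontal distance between tile_center and gauge_seat below 0.01 m and angle between the y axis of tile_center and the y axis of gauge_seat, either way round below 0.12 rad and angle between tile_center's own z axis and vertical below 0.03 rad and contact force between tile and the fingers above 1 N and linear speed of tile below 0.01 m/s); the arm keeps its last pose, push and grip.
It fails at once if the tile is forced against the gauge with more than 45 N (contact force between tile and gauge above 45 N).
It fails at once if the coaster is disturbed (distance of coaster from where it was at the start of the episode above 0.03 m).
It fails at once if the tub is disturbed (distance of tub from where it was at the start of the episode above 0.03 m).
It fails at once if the slip jar is disturbed (distance of slip_jar from where it was at the start of the episode above 0.03 m).
It also fails if it takes over 38 s, if anything falls off the work surface, if the arm or the gripper's body presses on something with over 40 N, if the wrist force passes 120 N, or if a joint passes its speed limit or range.

## Robot

A 6-joint arm with a two-finger parallel gripper is mounted at the origin on the work surface. World frame = base frame: x ahead of the robot, y to its left, z up, the work surface at z = 0. Lengths are in m, angles in rad, forces in N, time in s.
With the tool pointing down it reaches from about 0.35 to 0.775 m from the base axis. Payload 7.3 kg.
Tool frame: the origin (TCP) lies at the very end of the fingers, on their centre line; the grasp point (between the pads) lies 19 mm behind it; z points along the fingers, y is the line along which they close (so a half turn about z gives the same grasp; the last joint's range is limited). The gripper opens to 92 mm and grips with 3 to 60 N. Pads are 19 mm wide; open, the fingers measure 130 mm over their backs; the gripper's body (75 mm by 190 mm) begins 47 mm behind the grasp point.
Start: joints at [-1.285, 0.342, 1.524, -0, 1.275, -0.146], TCP at [0.22, -0.477, 0.227] pointing down, gripper open.
Joint ranges: [-2.53, 2.53], [-0.77, 2.02], [0.04, 2.7], [-1, 4.14], [0.28, 2.66], [-3.11, 3.11]. Speed limits (rad/s): [2.57, 2.57, 3.14, 3.14, 3.14, 3.14].

## Interface

Orientations are given as [roll, pitch, yaw] about the fixed x, y, z axes, in that order (R = Rz(yaw) Ry(pitch) Rx(roll)).
In Python, from cell import observe, read_camera, get_calibration, hand_in, search_frame gives the robot as it stands.
- The arm moves only by the tool step_arm, never from a script. Its argument "commands" is a list of rows, each an object with "translation": the shift along the tool's x, y, z in mm, a list of three; "roll": the turn about the tool's z in rad. In form: [{"translation": [x, y, z], "roll": roll}, ...]. A call has 1 to 20 rows; each row shifts and turns the commanded pose from where the row before left it, along the tool's axes as they then stand; what a row does not reach is not made up. A row lasts 1/12 s, in which the tool goes at most 41.7 mm and 7.16 degrees, less where a joint would pass 70% of its speed; a pose out of reach is approached as far as the arm can. A call is refused whole if a number of a shift passes 41.7 or a number of a turn 0.125, either way. A call with a gripper value outside its range is refused whole. "fingers" is the opening, from 0 (shut) to 1 (fully open), set as the call begins (left out, the last holds). The fingers move at their own pace and stop on an object; "grip_force" is the grip in N (left out, the last holds). Time passes only in rows, so rows that do not move let the fingers close. It gives the time, the measured TCP pose, the force, the opening and the grip force at its end, in the units of the state.
- observe(): the state, without advancing time (a new reading comes with each control period).
- read_camera(name): name is "scene" or "side" or "wrist"; returns the picture (480x640x3 uint8, red, green, blue); there is no depth.
- get_calibration(name): a dict with "camera_matrix" (3x3 intrinsics, pixels), "world_from_camera" (4x4, takes a point from camera to world coordinates). Camera axes: x right, y up, looking along -z (the intrinsics and any distortion apply to the point x, -y, -z); pixel columns grow to the right and rows downward; lengths in m; the calibration is good to about 2 mm. A picture is of the moment at which its call begins: read the wrist's pose just before it. get_calibration takes no time and is no camera call; for the wrist camera it gives the pose at the moment of the call.
- hand_in(): hands the job in; it is judged then, once.
Trained networks look in the newest picture that a camera, given by its name, has taken for a name from the list of things; names that differ only in an ending like _2 or _b are one class to them, and where a whole thing is asked for, a point or a joint stands for the part that bears it (a point fixed in the world has none). Each returns a list of dicts, best first, with "confidence" (0 to 1); they miss things now and then, are a little off and sometimes report something else, mostly with a low value. They report only what shows in the picture. A call takes as long as a camera call. They do not tell look-alikes from the thing itself.
- search_frame(camera, name): "at" ([x, y, z] in m, in world coordinates, good to about 4 mm: the middle of the surface that is visible of it).
The state is a dict: "time": time; "qpos": joint angles; "qvel": joint speeds; "joint_efforts": joint torques, N m; "tool_pos": TCP position; "tool_rot": TCP orientation; "contact_force": force on the tool from outside, world axes, zero at the start; "torque": the same for the moment, N m; "opening": finger opening in m; "grip_force": force on a finger pad.
Only numpy, scipy, OpenCV 4.12 (cv2) and the standard library are available. Lean on these libraries where they do the work, as an engineer would, in place of code of your own. Each camera call takes 0.05 s, during which the arm holds its last target. There are 200 camera calls.

## Working session

There is one attempt and no reset: what is moved stays moved. The work goes in short steps, Python scripts to look and compute and a tool call to move; the robot and the scene stay as the last step left them, time stands still between calls to the robot, and variables do not carry over. Pictures are saved under pics/ and viewed, at most 10 in all, crops included, and the job is handed in when it is done.

Besides the shell and the picture viewer there is one more tool, called after "Call:" as name([rows], argument=value, ...), one row to a line, values as JSON. step_arm: Moves the arm, as the interface text tells. Its arguments: {"type":"object","properties":{"commands":{"type":"array"},"fingers":{"type":"number"},"grip_force":{"type":"number"}},"required":["commands"]}

```bash
mkdir -p pics; python3 - <<'E'
from cell import *
import cv2,numpy as np
s=observe();print(s)
ims=[]
for c in["scene","side"]:
    im=read_camera(c);cv2.imwrite(f"pics/{c}0.png",im[:,:,::-1])
    k=get_calibration(c);print(c,np.round(k["camera_matrix"],1).tolist(),np.round(k["world_from_camera"],3).tolist())
    for n in["tile_center","gauge","stud_a","plunger","coaster","tub","slip_jar","ware_board"]:
        print(n,[(np.round(d["at"],3).tolist(),round(d["confidence"],2)) for d in search_frame(c,n)][:4])
E
```

```text
{'time': 0.0, 'qpos': array([-1.28503057e+00,  3.42733715e-01,  1.52499877e+00, -5.88377293e-06,
        1.27540632e+00, -1.45995399e-01]), 'qvel': array([ 0.0002579 , -0.00027621, -0.00108715,  0.00091277, -0.00120279,
       -0.00035336]), 'joint_efforts': array([-1.20577966e-03, -4.31238949e+01, -2.44214541e+01,  7.16224336e-02,
        5.59552107e-02, -1.09281798e-04]), 'tool_pos': array([ 0.21960359, -0.47642176,  0.22604563]), 'tool_rot': array([-3.14006213e+00, -2.19364156e-04,  4.31762703e-01]), 'contact_force': array([-0.19907345, -0.34262056, -0.58101321]), 'torque': array([ 0.0039581 , -0.04295595,  0.01733465]), 'grip_force': 0.0, 'opening': 0.09176596347611242}
scene [[571.9, 0.0, 330.5], [0.0, 571.9, 249.7], [0.0, 0.0, 1.0]] [[0.885, -0.246, 0.396, 1.037], [0.466, 0.488, -0.738, -0.976], [-0.012, 0.837, 0.547, 0.797], [0.0, 0.0, 0.0, 1.0]]
tile_center [([0.472, -0.426, 0.016], 0.98), ([0.273, -0.268, 0.016], 0.78), ([0.474, -0.192, 0.031], 0.75), ([0.374, 0.02, 0.012], 0.69)]
gauge [([0.57, 0.238, 0.066], 0.6)]
stud_a []
plunger []
coaster [([0.628, -0.201, 0.022], 0.57)]
tub [([0.651, -0.016, 0.056], 0.76)]
slip_jar [([0.797, 0.052, 0.091], 0.97)]
ware_board [([0.544, -0.226, 0.01], 0.76)]
side [[470.0, 0.0, 316.7], [0.0, 470.0, 234.3], [0.0, 0.0, 1.0]] [[-0.95, 0.193, -0.247, 0.249], [-0.313, -0.587, 0.746, 0.725], [-0.001, 0.786, 0.618, 0.737], [0.0, 0.0, 0.0, 1.0]]
tile_center [([0.472, -0.403, 0.012], 0.94), ([0.468, -0.172, 0.025], 0.89), ([0.277, -0.24, 0.013], 0.69), ([0.366, 0.038, 0.012], 0.55)]
gauge [([0.544, 0.293, 0.117], 0.66)]
stud_a [([0.557, 0.32, 0.126], 0.56)]
plunger []
coaster [([0.622, -0.192, 0.022], 0.85)]
tub [([0.635, 0.018, 0.052], 0.83)]
slip_jar [([0.772, 0.081, 0.078], 0.91)]
ware_board [([0.524, -0.158, 0.008], 0.74)]
```

View pics/scene0.png

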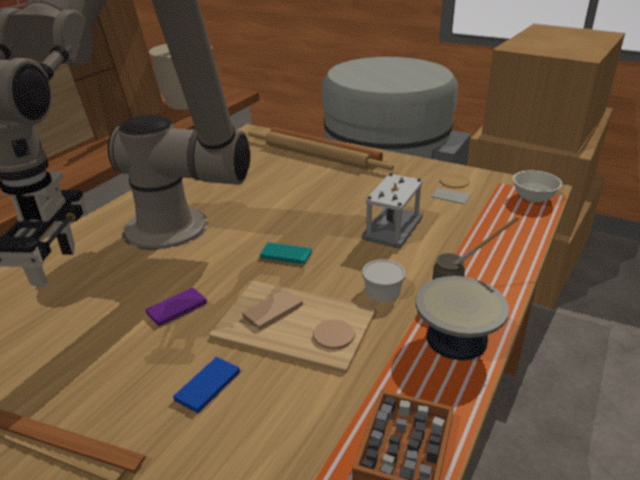

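View pics/side0.png

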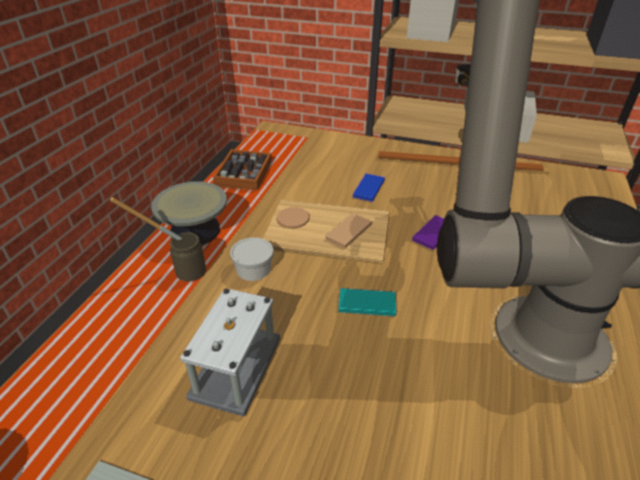

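Scene (pixels in scene.png): tile at (273,308) on the board, coaster (334,334), gauge (395,205), tub (383,280); blue, purple and turquoise pieces are look-alikes. Moving above the tile for a wrist look.

Call:
step_arm([
  {"translation":[35,-16,-2],"roll":0},
  {"translation":[35,-16,-2],"roll":0},
  {"translation":[35,-16,-2],"roll":0},
  {"translation":[35,-16,-2],"roll":0},
  {"translation":[35,-16,-2],"roll":0},
  {"translation":[35,-16,-2],"roll":0},
  {"translation":[35,-16,-2],"roll":0},
  {"translation":[35,-16,-2],"roll":0},
  {"translation":[30,-16,-2],"roll":0},
  {"translation":[20,-16,-2],"roll":0},
  {"translation":[0,0,0],"roll":0},
  {"translation":[0,0,0],"roll":0},
], fingers=1)

```text
time: 1.9
tool_pos: [0.4529, -0.1924, 0.2468]
tool_rot: [3.141, 0.0, 0.435]
contact_force: [-0.7, 0.0, -0.0]
opening: 0.092
grip_force: 0.0
```

```bash
cat >h.py <<'E'
from cell import *
import cv2,numpy as np
def cap(c,fn):
    k=get_calibration(c);im=read_camera(c);cv2.imwrite(fn,im[:,:,::-1]);return k,im
def ray(k,uv,z):
    K=k["camera_matrix"];T=k["world_from_camera"];out=[]
    d=np.array(k.get("distortion",np.zeros(5)),float)
    n=cv2.undistortPoints(np.array(uv,float).reshape(-1,1,2),K,d).reshape(-1,2)
    for x,y in n:
        v=T[:3,:3]@[x,-y,-1];o=T[:3,3];out.append((o+v*(z-o[2])/v[2])[:2])
    return np.array(out)
E
python3 - <<'E'
from h import *
s=observe();print(s["time"],s["tool_pos"],s["tool_rot"])
k,im=cap("wrist","pics/w1.png");print(k.keys(),get_calibration("scene").keys());print(np.round(k["camera_matrix"],1).tolist(),np.round(k["world_from_camera"],3).tolist())
for n in["tile_center","coaster"]:
    print(n,[(np.round(d["at"],3).tolist(),round(d["confidence"],2)) for d in search_frame("wrist",n)][:4])
E
```

```text
1.9 [ 0.45290399 -0.19242419  0.24678526] [3.14119331e+00 1.47343088e-04 4.34856049e-01]
dict_keys(['camera_matrix', 'world_from_camera']) dict_keys(['camera_matrix', 'world_from_camera'])
[[412.9, 0.0, 315.0], [0.0, 412.9, 241.8], [0.0, 0.0, 1.0]] [[0.422, 0.869, 0.258, 0.523], [-0.907, 0.404, 0.12, -0.159], [-0.0, -0.284, 0.959, 0.404], [0.0, 0.0, 0.0, 1.0]]
tile_center [([0.472, -0.181, 0.025], 0.91), ([0.474, -0.403, 0.012], 0.89), ([0.255, -0.282, 0.013], 0.78), ([0.373, 0.033, 0.018], 0.7)]
coaster [([0.614, -0.201, 0.021], 0.69)]
```

View pics/w1.png

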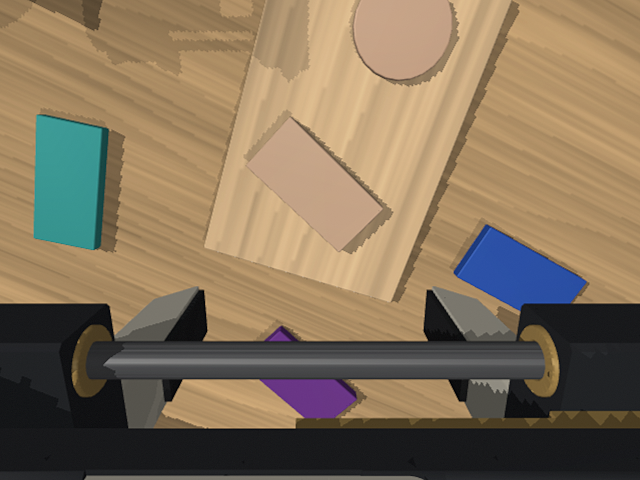

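The wrist picture shows the tile with top corners near (291,116), (386,208), (341,251), (247,159); the coaster is at (405,30), clear of it.

```bash
python3 - <<'E'
from h import *
k=get_calibration("wrist")
p=ray(k,[(291,116),(386,208),(341,251),(247,159)],.026);c=p.mean(0)
print(p,c)
L=(p[1]+p[2]-p[0]-p[3])/2;print("len",np.linalg.norm(L),"dir",np.arctan2(L[1],L[0]),"w",np.linalg.norm(p[1]-p[2]),np.linalg.norm(p[0]-p[3]))
R=np.array([[np.cos(.4349),np.sin(.4349)],[np.sin(.4349),-np.cos(.4349)]])
print("tool delta",R@(c-observe()["tool_pos"][:2]))
# gauge from side: stud/plate
for cam in["side","scene"]:
    search=[read_camera(cam)]
    for n in["stud_a","plunger","gauge"]:
        print(cam,n,[(np.round(d["at"],3).tolist(),round(d["confidence"],2)) for d in search_frame(cam,n)][:4])
ks=get_calibration("side")
# studs tops z .135 & plate corners z .121 in side picture
q=ray(ks,[(226,292),(269,300),(234,366),(187,352)],.121);print("plate side",q,q.mean(0))
im=cv2.imread("pics/side0.png")[270:420,160:300];cv2.imwrite("pics/sc.png",cv2.resize(im,None,fx=4,fy=4,interpolation=2))
E
```

```text
[[ 0.5161598  -0.140842  ]
 [ 0.4781242  -0.2541951 ]
 [ 0.42273879 -0.23439473]
 [ 0.46571729 -0.11977826]] [ 0.47068502 -0.18730252]
len 0.12096838848207275 dir -1.9122492156763315 w 0.05881835406146231 0.05466376681174498
tool delta [0.01989305 0.0015382 ]
side stud_a [([0.556, 0.317, 0.126], 0.66), ([0.579, 0.219, 0.128], 0.57), ([0.539, 0.22, 0.128], 0.5)]
side plunger []
side gauge [([0.544, 0.295, 0.118], 0.96)]
scene stud_a []
scene plunger []
scene gauge [([0.569, 0.235, 0.065], 0.68)]
plate side [[0.59949609 0.19605628]
 [0.516735   0.19001475]
 [0.5135585  0.33819211]
 [0.59731134 0.33751445]] [0.55677523 0.2654444 ]
```

View pics/sc.png

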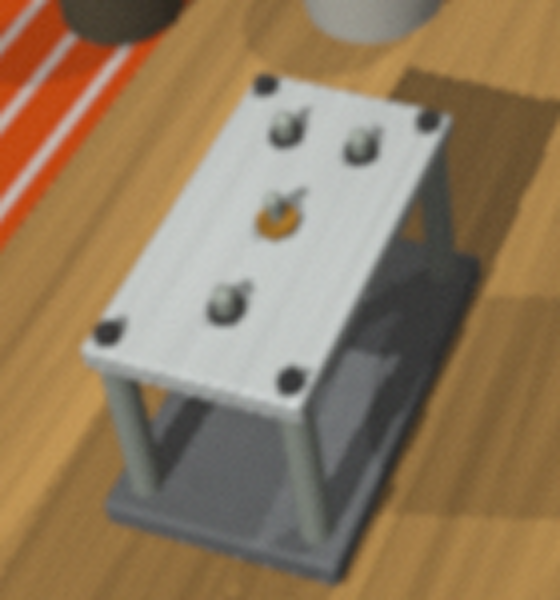

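Call:
step_arm([
  {"translation":[20,1.5,20],"roll":0},
  {"translation":[0,0,20],"roll":-0.12},
  {"translation":[0,0,20],"roll":-0.12},
  {"translation":[0,0,20],"roll":-0.12},
  {"translation":[0,0,20],"roll":-0.12},
  {"translation":[0,0,20],"roll":-0.12},
  {"translation":[0,0,10],"roll":-0.12},
  {"translation":[0,0,0],"roll":-0.074},
  {"translation":[0,0,0],"roll":0},
  {"translation":[0,0,0],"roll":0},
])

```text
time: 3.28
tool_pos: [0.4714, -0.1866, 0.1168]
tool_rot: [3.141, 0.0, 1.223]
contact_force: [0.2, 0.0, -0.1]
opening: 0.0915
grip_force: 0.0
```

```bash
python3 - <<'E'
from h import *
s=observe();print(s["time"],s["tool_pos"],s["tool_rot"])
k,im=cap("wrist","pics/w2.png");T=k["world_from_camera"];print(np.round(T,3).tolist())
E
```

```text
3.2833 [ 0.4714325  -0.18658208  0.11679061] [3.14132831e+00 1.10451194e-04 1.22319557e+00]
[[0.94, 0.326, 0.097, 0.498], [-0.34, 0.902, 0.267, -0.113], [-0.0, -0.284, 0.959, 0.274], [0.0, 0.0, 0.0, 1.0]]
```

View pics/w2.png

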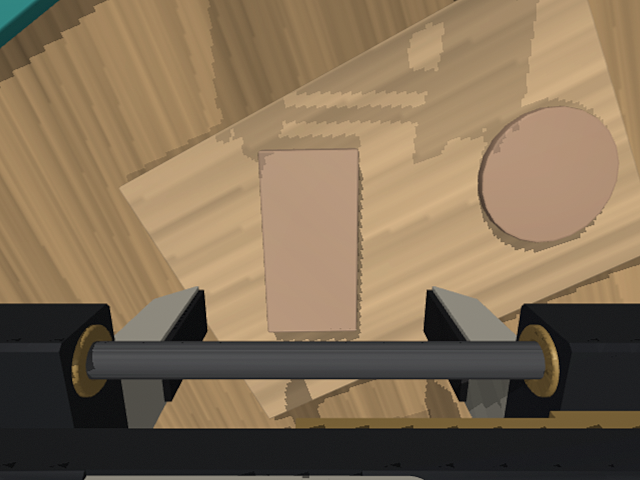

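Tile top corners here: (260,150), (357,149), (356,331), (268,331); well aligned with the fingers.

```bash
python3 - <<'E'
from h import *
k=get_calibration("wrist");s=observe()
p=ray(k,[(260,150),(357,149),(356,331),(268,331)],.026);c=p.mean(0)
L=(p[0]+p[1]-p[2]-p[3])/2;print(c,"len",np.linalg.norm(L),"dir",np.arctan2(L[1],L[0]),"w",np.linalg.norm(p[0]-p[1]),np.linalg.norm(p[2]-p[3]))
y=s["tool_rot"][2];R=np.array([[np.cos(y),np.sin(y)],[np.sin(y),-np.cos(y)]])
print("tool delta",R@(c-s["tool_pos"][:2]))
E
```

```text
[ 0.46974613 -0.18410459] len 0.11878745645197024 dir 1.2388793025232059 w 0.0569701127250437 0.05887195724646186
tool delta [ 0.00176024 -0.0025953 ]
```

Call:
step_arm([
  {"translation":[2,-2.5,20],"roll":-0.016},
  {"translation":[0,0,20],"roll":0},
  {"translation":[0,0,20],"roll":0},
  {"translation":[0,0,20],"roll":0},
  {"translation":[0,0,12],"roll":0},
  {"translation":[0,0,6],"roll":0},
  {"translation":[0,0,0],"roll":0},
  {"translation":[0,0,0],"roll":0},
])

```text
time: 4.0
tool_pos: [0.47, -0.1839, 0.0193]
tool_rot: [3.141, 0.0, 1.241]
contact_force: [-0.2, 0.3, -0.4]
opening: 0.0916
grip_force: 0.0
```

Call:
step_arm([
  {"translation":[0,0,0],"roll":0},
  {"translation":[0,0,0],"roll":0},
  {"translation":[0,0,0],"roll":0},
  {"translation":[0,0,0],"roll":0},
  {"translation":[0,0,0],"roll":0},
  {"translation":[0,0,0],"roll":0},
  {"translation":[0,0,0],"roll":0},
  {"translation":[0,0,0],"roll":0},
], fingers=0, grip_force=25)

```text
time: 4.67
tool_pos: [0.4697, -0.1837, 0.019]
tool_rot: [3.141, 0.0, 1.242]
contact_force: [-1.0, -0.1, 4.3]
opening: 0.0596
grip_force: 25.0
```

Only about 7 mm of finger overlap; regrip a bit deeper.

Call:
step_arm([
  {"translation":[0,0,0],"roll":0},
  {"translation":[0,0,0],"roll":0},
  {"translation":[0,0,2],"roll":0},
  {"translation":[0,0,2],"roll":0},
  {"translation":[0,0,0],"roll":0},
], fingers=0.8)

```text
time: 5.08
tool_pos: [0.4693, -0.1835, 0.0142]
tool_rot: [-3.141, -0.0, 1.242]
contact_force: [0.1, -0.3, -0.7]
opening: 0.0736
grip_force: 0.0
```

Call:
step_arm([
  {"translation":[0,0,0],"roll":0},
  {"translation":[0,0,0],"roll":0},
  {"translation":[0,0,0],"roll":0},
  {"translation":[0,0,0],"roll":0},
  {"translation":[0,0,0],"roll":0},
  {"translation":[0,0,0],"roll":0},
], fingers=0, grip_force=30)

```text
time: 5.58
tool_pos: [0.4696, -0.1837, 0.0147]
tool_rot: [3.142, 0.0, 1.242]
contact_force: [0.2, 0.3, -2.6]
opening: 0.0595
grip_force: 30.0
```

Call:
step_arm([
  {"translation":[0,0,-10],"roll":0},
  {"translation":[0,0,-20],"roll":0},
  {"translation":[0,0,-25],"roll":0},
  {"translation":[0,0,-25],"roll":0},
  {"translation":[0,0,-25],"roll":0},
  {"translation":[10,-1,-25],"roll":0},
  {"translation":[25,-2,-25],"roll":0},
  {"translation":[30,-2.5,-25],"roll":0},
  {"translation":[30,-2.5,-25],"roll":0},
  {"translation":[30,-2.5,-25],"roll":0},
  {"translation":[30,-2.5,-25],"roll":0},
  {"translation":[30,-2.5,-20],"roll":0},
  {"translation":[30,-2.5,-10],"roll":0},
  {"translation":[30,-2.5,0],"roll":0},
  {"translation":[30,-2.5,0],"roll":0},
  {"translation":[30,-2.5,0],"roll":0},
  {"translation":[30,-2.5,0],"roll":0},
  {"translation":[30,-2.5,0],"roll":0},
  {"translation":[26,-2.5,0],"roll":0},
  {"translation":[0,0,0],"roll":-0.12},
])

```text
time: 7.25
tool_pos: [0.5644, 0.2015, 0.2996]
tool_rot: [-3.141, -0.002, 1.364]
contact_force: [-0.9, -0.0, -2.3]
opening: 0.0597
grip_force: 30.0
```

Call:
step_arm([
  {"translation":[0,0,0],"roll":-0.12},
  {"translation":[0,0,0],"roll":-0.118},
  {"translation":[0,0,0],"roll":0},
  {"translation":[0,0,0],"roll":0},
  {"translation":[0,0,0],"roll":0},
])

```text
time: 7.67
tool_pos: [0.5645, 0.1969, 0.3]
tool_rot: [3.142, 0.0, 1.596]
contact_force: [-0.3, -0.1, -2.3]
opening: 0.0599
grip_force: 30.0
```

```bash
python3 - <<'E'
from h import *
s=observe();print(s["time"],s["tool_pos"],s["tool_rot"],s["contact_force"])
k,im=cap("wrist","pics/w3.png");T=k["world_from_camera"];print(np.round(T,3).tolist())
for n in["stud_a","plunger","gauge","tile_center"]:
    print(n,[(np.round(d["at"],3).tolist(),round(d["confidence"],2)) for d in search_frame("wrist",n)][:4])
E
```

```text
7.6667 [0.56448973 0.19689669 0.30002471] [3.14152283e+00 5.82553765e-05 1.59621289e+00] [-0.26413217 -0.10016322 -2.25649429]
[[1.0, -0.025, -0.007, 0.563], [0.026, 0.959, 0.284, 0.275], [-0.0, -0.284, 0.959, 0.457], [0.0, 0.0, 0.0, 1.0]]
stud_a [([0.559, 0.312, 0.125], 0.67)]
plunger [([0.557, 0.296, 0.119], 0.35)]
gauge [([0.554, 0.296, 0.121], 0.91)]
tile_center [([0.406, 0.069, 0.019], 0.74), ([0.567, 0.22, 0.309], 0.62)]
```

View pics/w3.png

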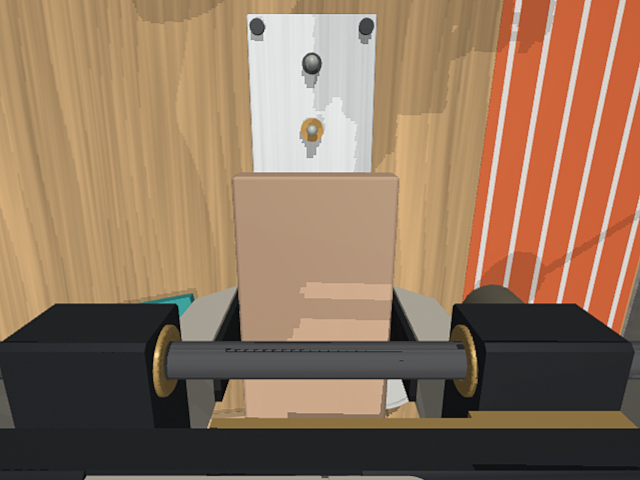

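The picture shows the plunger tip at (312,130), stud_c at (312,62), plate edges at (254,172)/(372,172) and (248,14)/(377,14); the held tile's front edge is at (234,175)–(399,175), rear around row 416.

```bash
python3 - <<'E'
from h import *
k=get_calibration("wrist");s=observe()
pl=ray(k,[(312,129)],.1395)[0];sc=ray(k,[(312,60)],.134)[0]
q=ray(k,[(248,14),(377,14),(372,172),(254,172)],.121)
print("pl",pl,"sc",sc,"plate mid far/near",(q[0]+q[1])/2,(q[2]+q[3])/2)
t=ray(k,[(236,177),(397,177),(384,416),(245,416)],.3113);print("tile",t,t[:2].mean(0),t[2:].mean(0),t.mean(0))
print(np.array(s["tool_pos"]))
E
```

```text
pl [0.56114101 0.26796595] sc [0.55984939 0.3158247 ] plate mid far/near [0.55926732 0.34840621] [0.56270159 0.23411349]
tile [[0.53604914 0.25463367]
 [0.59248577 0.25622748]
 [0.59548425 0.15639394]
 [0.53721795 0.15473975]] [0.56426745 0.25543057] [0.5663511  0.15556685] [0.56530928 0.20549871]
[0.56468624 0.19688687 0.29975317]
```

Call:
step_arm([
  {"translation":[15,-1,0],"roll":0},
  {"translation":[20,-1,0],"roll":0},
  {"translation":[20,-0.5,0],"roll":0},
  {"translation":[18,0,10],"roll":-0.005},
  {"translation":[0,0,20],"roll":0},
  {"translation":[0,0,20],"roll":0},
  {"translation":[0,0,20],"roll":0},
  {"translation":[0,0,20],"roll":0},
  {"translation":[0,0,20],"roll":0},
  {"translation":[0,0,20],"roll":0},
  {"translation":[0,0,12],"roll":0},
  {"translation":[0,0,6],"roll":0},
  {"translation":[0,0,0],"roll":0},
  {"translation":[0,0,0],"roll":0},
  {"translation":[0,0,0],"roll":0},
])

```text
time: 9.17
tool_pos: [0.5608, 0.2701, 0.1529]
tool_rot: [3.139, -0.001, 1.605]
contact_force: [-0.4, -0.3, -1.4]
opening: 0.0595
grip_force: 30.0
```

```bash
python3 - <<'E'
from h import *
s=observe();print(s["time"],s["tool_pos"],s["tool_rot"],s["contact_force"],s["torque"])
k,im=cap("side","pics/s2.png")
print([(np.round(d["at"],3).tolist(),round(d["confidence"],2)) for d in search_frame("side","tile_center")][:4])
cv2.imwrite("pics/s2c.png",cv2.resize(im[230:420,140:340,::-1],None,fx=3,fy=3,interpolation=2))
cap("wrist","pics/w4.png")
E
```

```text
9.1667 [0.5607991  0.27013194 0.15294416] [ 3.13944172e+00 -5.20713093e-04  1.60458566e+00] [-0.35921025 -0.27325239 -1.44161699] [ 0.00774631 -0.02118287  0.03141805]
[([0.369, 0.037, 0.015], 0.61), ([0.563, 0.296, 0.162], 0.6), ([0.263, -0.254, 0.012], 0.6)]
```

View pics/s2c.png

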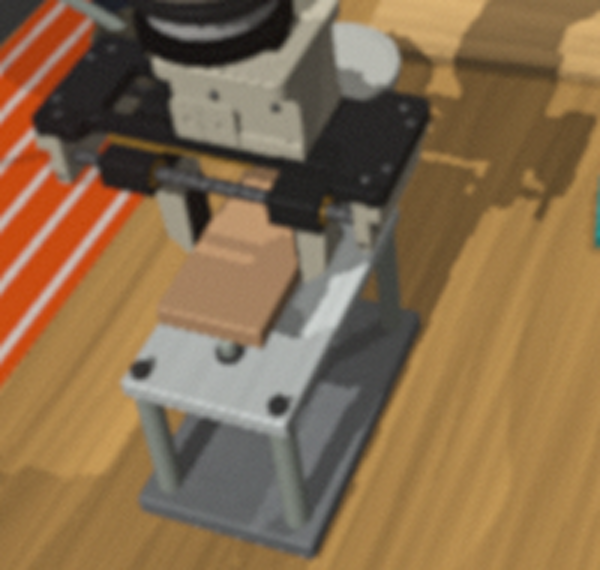

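View pics/w4.png

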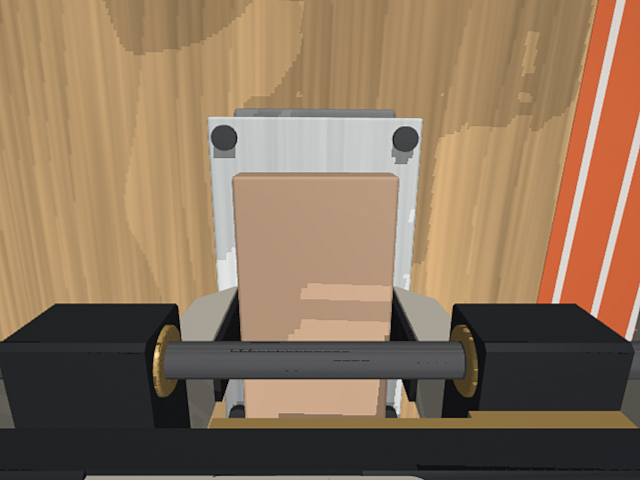

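The side view shows the tile level just above the studs; the wrist view has it centred sideways (tile 234–399, plate 208–422), plate far edge at row 117, tile front edge at row 177. Checking the lengthwise offset.

```bash
python3 - <<'E'
from h import *
k=get_calibration("wrist");s=observe();z=s["tool_pos"][2]
q=ray(k,[(208,117),(422,117),(404,138),(224,138)],.121);t=ray(k,[(236,177),(397,177)],z+.0113)
print(q[:2].mean(0),q[2:].mean(0),t.mean(0),"tile c",t.mean(0)-[-.002,.06],"gauge c",q[:2].mean(0)-[-.0027,.082],s["tool_pos"])
E
```

```text
[0.55864537 0.34898408] [0.55850329 0.34006026] [0.55979252 0.32856032] tile c [0.56179252 0.26856032] gauge c [0.56134537 0.26698408] [0.56055604 0.27006938 0.15274298]
```

Call:
step_arm([
  {"translation":[0,0,4],"roll":0},
  {"translation":[0,0,4],"roll":0},
  {"translation":[0,0,3],"roll":0},
  {"translation":[0,0,1],"roll":0},
  {"translation":[0,0,0],"roll":0},
  {"translation":[0,0,0],"roll":0},
], grip_force=40)

```text
time: 9.82
tool_pos: [0.5602, 0.27, 0.1401]
tool_rot: [3.141, -0.0, 1.605]
contact_force: [-1.6, -0.7, 2.4]
opening: 0.0596
grip_force: 40.0
```

Call:
step_arm([
  {"translation":[0,0,1],"roll":0},
  {"translation":[0,0,1],"roll":0},
  {"translation":[0,0,0],"roll":0},
  {"translation":[0,0,0],"roll":0},
  {"translation":[0,0,0],"roll":0},
])

```text
time: 10.23
tool_pos: [0.5602, 0.27, 0.1379]
tool_rot: [3.141, -0.0, 1.605]
contact_force: [-0.7, 0.1, 4.4]
opening: 0.0592
grip_force: 40.0
```

Call:
step_arm([
  {"translation":[0,0,0.5],"roll":0},
  {"translation":[0,0,0],"roll":0},
  {"translation":[0,0,0],"roll":0},
])

```text
time: 10.48
tool_pos: [0.5602, 0.27, 0.1375]
tool_rot: [3.141, -0.0, 1.605]
contact_force: [-0.8, -1.0, 4.9]
opening: 0.0596
grip_force: 40.0
```

Call:
step_arm([
  {"translation":[0,0,0.5],"roll":0},
  {"translation":[0,0,0],"roll":0},
  {"translation":[0,0,0],"roll":0},
])

```text
time: 10.73
tool_pos: [0.5603, 0.27, 0.1375]
tool_rot: [3.141, -0.0, 1.605]
contact_force: [-1.8, -0.3, 7.8]
opening: 0.0596
grip_force: 40.0
```

Call:
step_arm([
  {"translation":[0,0,0.5],"roll":0},
  {"translation":[0,0,0],"roll":0},
  {"translation":[0,0,0],"roll":0},
])

```text
time: 10.98
tool_pos: [0.5603, 0.27, 0.1374]
tool_rot: [3.14, -0.0, 1.605]
contact_force: [-2.0, -0.7, 10.5]
opening: 0.0597
grip_force: 40.0
```

Call:
step_arm([
  {"translation":[0,0,0.5],"roll":0},
  {"translation":[0,0,0],"roll":0},
  {"translation":[0,0,0],"roll":0},
])

```text
time: 11.23
tool_pos: [0.5603, 0.27, 0.1373]
tool_rot: [3.14, -0.0, 1.605]
contact_force: [-2.5, -0.9, 13.3]
opening: 0.0594
grip_force: 40.0
```

```bash
python3 - <<'E'
from h import *
for i in range(3):
    s=observe();print(s["time"],s["tool_pos"],s["tool_rot"],s["contact_force"],s["torque"]);read_camera("side")
E
```

```text
11.2333 [0.56028731 0.27001056 0.13728545] [ 3.14011919e+00 -3.05515220e-04  1.60486114e+00] [-2.4874264  -0.85459632 13.32666942] [-0.24333711  0.52621528  0.00547145]
11.2833 [0.56031118 0.26998551 0.13729627] [ 3.14008163e+00 -3.16714943e-04  1.60480617e+00] [-3.2938599  -1.02548213 12.07501556] [-0.26450894  0.5711826   0.01649614]
11.3333 [0.56027629 0.26999699 0.13728296] [ 3.14013497e+00 -3.12631464e-04  1.60482676e+00] [-3.19139223 -2.24432292 11.84246191] [-0.20399232  0.52889754  0.00996859]
```

Call:
step_arm([
  {"translation":[0,0,0.6],"roll":0},
  {"translation":[0,0,0.6],"roll":0},
  {"translation":[0,0,0],"roll":0},
  {"translation":[0,0,0],"roll":0},
  {"translation":[0,0,0],"roll":0},
  {"translation":[0,0,0],"roll":0},
  {"translation":[0,0,0],"roll":0},
  {"translation":[0,0,0],"roll":0},
])

```text
time: 12.05
tool_pos: [0.5603, 0.27, 0.1371]
tool_rot: [3.139, -0.0, 1.605]
contact_force: [-6.2, -1.8, 17.6]
opening: 0.0599
grip_force: 40.0
```

```bash
python3 - <<'E'
from h import *
for i in range(4):
    s=observe();print(s["time"],s["tool_pos"],s["tool_rot"],s["contact_force"],s["torque"]);k,im=cap("side","pics/s3.png")
k,w=cap("wrist","pics/w5.png")
a=cv2.resize(im[230:420,140:340],None,fx=2,fy=2,interpolation=2)
b=w[80:440,180:460]
o=np.zeros((380,680,3),np.uint8);o[:,:400]=a;o[:360,400:]=b
cv2.imwrite("pics/fin.png",o[:,:,::-1])
E
```

```text
12.05 [0.56032447 0.27002886 0.13714687] [ 3.13934240e+00 -4.60209328e-04  1.60491237e+00] [-6.19450523 -1.82254955 17.58598939] [-0.40184217  0.95165831 -0.03466775]
12.1 [0.56030835 0.27002224 0.13715663] [ 3.13937797e+00 -4.89272968e-04  1.60490586e+00] [-6.01345021 -2.17587723 17.80780693] [-0.42463819  0.91449977 -0.06354974]
12.15 [0.56031832 0.27001144 0.13713444] [ 3.13939861e+00 -4.62480808e-04  1.60488359e+00] [-4.7909702  -0.8705582  18.56957439] [-0.37558576  0.92482516 -0.00351558]
12.2 [0.56031077 0.2700026  0.13714605] [ 3.13940325e+00 -4.64409166e-04  1.60483811e+00] [-5.59443573 -2.14553443 18.66496207] [-0.43478605  0.89402236 -0.02714644]
```

View pics/fin.png

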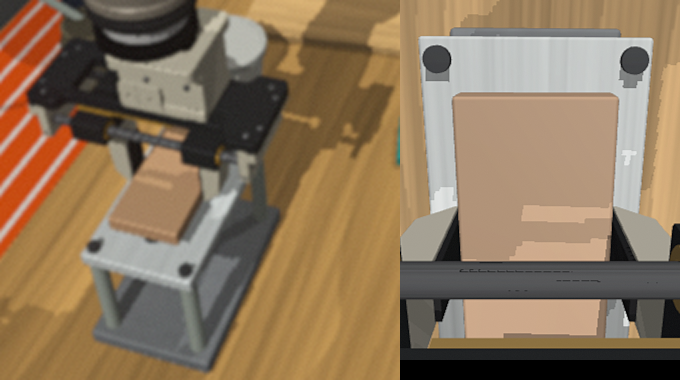

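The tile sits flat and centred on the gauge. I'll relieve the sideways load of about 5.5 N, then re-check.

Call:
step_arm([
  {"translation":[0,-0.4,0],"roll":0},
  {"translation":[0,-0.4,0],"roll":0},
  {"translation":[0,0,0],"roll":0},
  {"translation":[0,0,0],"roll":0},
  {"translation":[0,0,0],"roll":0},
  {"translation":[0,0,0],"roll":0},
])

```text
time: 12.8
tool_pos: [0.5603, 0.27, 0.1372]
tool_rot: [3.138, -0.001, 1.605]
contact_force: [-3.0, -2.1, 16.9]
opening: 0.0597
grip_force: 40.0
```

```bash
python3 - <<'E'
from h import *
F=[]
for i in range(5):
    s=observe();F.append(np.r_[s["contact_force"],s["torque"]]);read_camera("side")
print(s["time"],s["tool_pos"],s["tool_rot"],np.mean(F,0),s["grip_force"])
E
```

```text
13.0 [0.56025729 0.26999391 0.13717298] [ 3.13775220e+00 -6.43596021e-04  1.60482074e+00] [-3.01023850e+00 -1.89874790e+00  1.68032207e+01 -3.66911502e-01
  5.01084111e-01 -1.19568854e-02] 40.003729462623596
```

```bash
python3 -c "
from cell import *
print(hand_in())"
```

```text
the job is handed in; nothing more can be done
None
```

I picked the buff tile off the board, centred it lengthwise on the gauge (about 2 mm off by the camera) and handed in at 13 s with the fingers pressing it down at about 17 N. The coaster, tub and jar weren't touched; the individual stud loads and plunger reading couldn't be read directly, and hand-in returned no verdict.

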